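Draw a carton from the lever dispenser and fill the caddy

ROBOT

A 6-joint arm with a two-finger parallel gripper is mounted at the origin on the work surface. World frame = base frame: x ahead of the robot, y to its left, z up, the work surface at z = 0. Lengths are in mm, angles in rad, forces in N, time in s.
With the tool pointing down it reaches from about 350 to 725 mm from the base axis. Payload 6 kg.
Tool frame: the origin (TCP) lies at the very end of the fingers, on their centre line; the grasp point (between the pads) lies 19 mm behind it; z points along the fingers, y is the line along which they close (so a half turn about z gives the same grasp; the last joint's range is limited). The gripper opens to 85 mm and grips with 20 to 120 N. Pads are 22 mm wide; open, the fingers measure 114 mm over their backs; the gripper's body (76 mm by 85 mm) begins 54 mm behind the grasp point. The pads swing forward as they close: fully open they stand 13 mm farther back than shut.
Start: joints at [1.607, 0.04, 0.085, 0, -1.615, -0.334], TCP at [176.024, 573.576, 231.261] pointing down, gripper open.
Joint ranges: [-2.56, 2.56], [-1.29, 2.01], [-1.08, 1.49], [-3.29, 1.98], [-2.81, -0.18], [-2.99, 2.99]. Speed limits (rad/s): [2.57, 2.57, 3.01, 3.14, 3.14, 3.14].

INTERFACE

Orientations are given as a rotation vector (axis times angle).
In Python, from station import robot gives the robot as it stands.
- The arm moves only by the tool arm_command, never from a script. Its argument "steps" is a list of rows, each an object of numbers: "jaw": the opening, from 0 (shut) to 1 (fully open); "tx", "ty", "tz": the shift along the tool's x, y, z in cm; "rx", "ry", "rz": the turn, a rotation vector about the tool's x, y, z in rad. In form: [{"jaw": .., "tx": .., "ty": .., "tz": .., "rx": .., "ry": .., "rz": ..}, ...]. A call has 1 to 12 rows; each row shifts and turns the commanded pose from where the row before left it, along the tool's axes as they then stand; what a row does not reach is not made up. A row lasts 1/8 s, in which the tool goes at most 62.5 mm and 10.7 degrees, less where a joint would pass 70% of its speed; a pose out of reach is approached as far as the arm can. A call is refused whole if a number of a shift passes 6.25 or a number of a turn 0.188, either way. A call with a gripper value outside its range is refused whole. The fingers move at their own pace and stop on an object; "force" is the grip in N (left out, the last holds). Time passes only in rows, so rows that do not move let the fingers close. It gives the time, the measured TCP pose, the force, the opening and the grip force at its end, in the units of the state.
- robot.read_state(): the state, without advancing time (a new reading comes with each control period).
- robot.grab_frame(name): name is "scene" or "side" or "wrist"; returns (picture, depth): 400x640x3 uint8, red, green, blue; 400x640 float32, mm along the optical axis (not along the pixel's ray), 0 where there is no reading.
- robot.get_calibration(name): a dict with "fx", "fy", "cx", "cy" (pixels), "world_to_cam" (4x4, takes a point from world to camera coordinates); the wrist camera has in their place "mount" (4x4, takes a point from camera to tool coordinates, whose origin is the TCP and whose axes are the flange's). Camera axes: x right, y down, z forward; pixel columns grow to the right and rows downward; lengths in mm; the calibration is good to about 2 mm. A picture is of the moment at which its call begins: read the wrist's pose just before it. get_calibration takes no time and is no camera call.
- robot.job_done(): hands the job in; it is judged then, once.
The state is a dict: "time": time; "q": joint angles; "qd": joint speeds; "tau": joint torques, N m; "eef_pos": TCP position; "eef_rot": TCP orientation; "wrist_force": force on the tool from outside, world axes, zero at the start; "moment": the same for the moment, N m; "width": finger opening in mm; "grasp_force": force on a finger pad.
Only numpy, scipy, OpenCV 4.12 (cv2) and the standard library are available. Lean on these libraries where they do the work, as an engineer would, in place of code of your own. Each camera call takes 0.05 s, during which the arm holds its last target. There are 200 camera calls.

TASK

First lift the firelighter carton out of the dispenser's catch tray and stand it in an empty bay of the three-bay wooden caddy. Then hook the dispenser's sprung lever and pull it all the way towards the tray end so that it pushes out the next carton, and stay with it to ease it slowly back until it is fully home, never letting it spring back by itself. Finally stand that second carton in the other empty bay; set both cartons down upright rather than dropping them, and leave everything else where it stands.

Things in the scene. Friction and masses are not known exactly. Their poses are not given: they have to be found in the camera images.
- dispenser: grey steel carton dispenser, fixed: base plate 430 (x) x 130 (y) x 20 mm high; origin at the centre of its underside, z up. From its front (-x, robot) end: open catch tray, upright magazine with the last carton in it, then a pusher under a cover 95 mm high. The sprung lever is on its -y side
- catch_tray (a point): middle of the catch tray's floor, at dispenser x -0.14, y 0, z 0.02 m. The tray spans dispenser x -0.205..-0.068; side walls 62 mm apart (centres) and a front end stop rise 15 mm above the floor. It holds one carton, long side along x
- magazine_top (a point): centre of the open top of the magazine, at dispenser x 0, y 0, z 0.11 m. The magazine measures 136 (x) x 67 (y) mm outside; the carton in it leaves through a slot in the front into the tray
- lever (a joint): the sprung lever, rad: 0 fully home (leans 0.3 rad rearward, +x), grows as its top is pulled to the dispenser's -x, end stop 1.1. The carton is fully out only beyond about 1.02. About 3 N at the bar starts it, 8 N at full pull, plus up to 3 N for the carton. Let go, it snaps back at several rad/s; over 2 rad/s counts as springing back, about 2 s for the stroke is right
- lever_bar (a point): middle of the black rubber grip bar of the lever: horizontal, round, 20 mm thick, 112 mm long along the dispenser's y, outer end free. At lever angle q it lies in the dispenser's frame at x -0.05 + 0.19 sin(0.3 - q), y -0.123, z 0.05 + 0.19 cos(0.3 - q) m. Its rear (+x) side is free to hook with closed fingers from above
- lever_pivot (a point): fixed point on the lever's hinge axis (along the dispenser's y), below the middle of the grip bar at y -0.123, 50 mm above the table
- carton_a: closed plain cardboard carton, 110 (its x) x 50 (y) x 60 (z) mm, about 0.2 kg, a strip of paper tape along the top; origin at the centre of its underside, z up. Only the 50 mm width fits the gripper. At the start it lies in the catch tray
- carton_b: closed plain cardboard carton, 110 (its x) x 50 (y) x 60 (z) mm, about 0.2 kg, a strip of paper tape along the top; origin at the centre of its underside, z up. Only the 50 mm width fits the gripper. At the start it is in the magazine, on its floor (z 20 mm), in plain view from above; a full pull of the lever pushes it into the tray, to about x -0.13 in the dispenser's frame
- tote: the wooden caddy, a fixed open tray 275 (x) x 140 (y) mm, left or right of the dispenser; origin at the centre of its underside, floor 6 mm thick. Three bays in a row along its x, one taken by the tub. Dividers and end walls (across x) 25 mm high, side walls 40 mm, all 5 mm thick
- middle_bay (a point): centre of the floor of the caddy's middle bay (tote x 0, y 0, z 0.006 m); the other bays' centres are at tote x -0.09 and +0.09. Each bay is 85 mm (x) by 130 mm (y): a carton fits only with its long side along the tote's y
- tub: white plastic condiment tub with flip-top lid, 58 x 103 x 63 mm, upright in one bay of the caddy; origin at the centre of its underside; stays there
- tumbler: upright glass tumbler, 64 mm across, 100 mm high, beside the catch tray; origin at the centre of its underside; stays
- skewer_holder: upright bamboo holder, 74 mm across, 110 mm high, skewers up to 220 mm, beside the magazine; origin at the centre of its underside; stays
- jar: spice jar, 56 mm across, 85 mm high, on the lever side, behind the lever; origin at the centre of its underside; stays
- pot: small black cast pot, 92 mm across, 65 mm high, handle 60 mm to its -x, on the board; origin at the centre of its underside; stays
- tongs: steel tongs with a slide ring, 215 mm long along x, 15 mm high, lying on the board; origin near the middle of the underside; stay
- board: fixed dark wooden serving board, 260 (x) x 160 (y) x 16 mm; origin at the centre of its underside

How it is judged (in metres and radians):
On the way, in this order (a step that is already met when the one before it is completed fails the run):
1. the carton from the catch tray stands in a bay of the caddy (x of carton_a in the frame of tote between -0.125 and 0.125 m and y of carton_a in the frame of tote between -0.02 and 0.02 m and z of carton_a in the frame of tote below 0.016 m and angle between carton_a's own z axis and vertical below 0.12 rad), for 0.2 s.
2. the lever is pulled through its whole stroke (value of joint lever above 1.02 rad), for 0.2 s.
3. the lever is eased back home, the second carton lying out in the catch tray (value of joint lever below 0.04 rad and x of carton_b in the frame of dispenser below -0.11 m), for 0.2 s.
At the end, for the whole second after the job is handed in: both cartons stand upright (within 0.12 rad) on the caddy's floor, each in its own bay (origin at most 16 mm above the caddy's underside, within 20 mm of its centre line), released and at rest; the lever is home (below 0.04 rad) (all of step 1 and x of carton_b in the frame of tote between -0.125 and 0.125 m and y of carton_b in the frame of tote between -0.02 and 0.02 m and z of carton_b in the frame of tote below 0.016 m and angle between carton_b's own z axis and vertical below 0.12 rad and linear speed of each of carton_a, carton_b below 0.03 m/s and value of joint lever below 0.04 rad); the robot touches nothing.
It fails at once if the lever springs back faster than 2 rad/s (velocity of joint lever below -2 rad/s).
It fails at once if a carton is dropped ((linear speed of carton_a above 0.8 m/s and contact force between the fingers and carton_a below 0.3 N) or (linear speed of carton_b above 0.8 m/s and contact force between the fingers and carton_b below 0.3 N)).
It fails at once if a bystander is shifted by more than 40 mm (distance of any of tub, tumbler, skewer_holder, jar, pot, tongs from where it was at the start of the episode above 0.04 m).
It fails at once if a bystander is tipped over (angle between any of tub, tumbler, skewer_holder, jar, pot's own z axis and vertical above 0.5 rad).
It also fails if it takes over 72 s, if anything falls off the work surface, if the arm or the gripper's body presses on something with over 40 N, if the wrist force passes 120 N, or if a joint passes its speed limit or range.

## Working session

There is one attempt and no reset: what is moved stays moved. The work goes in short steps, Python scripts to look and compute and a tool call to move; the robot and the scene stay as the last step left them, time stands still between calls to the robot, and variables do not carry over. Pictures are saved under pics/ and viewed, at most 10 in all, crops included, and the job is handed in when it is done.

Besides the shell and the picture viewer there is one more tool, called after "Request:" by a JSON object that holds its "fn" and its "kwargs", one argument or row to a line. arm_command: Moves the arm, as the interface text tells. Its arguments: {"type":"object","properties":{"steps":{"type":"array"},"force":{"type":"number"}},"required":["steps"]}

```bash
mkdir -p pics; ls; python3 - <<'E'
from station import robot
import cv2,numpy as np
s=robot.read_state();print({k:np.round(v,3).tolist() for k,v in s.items()})
for n in ["scene","side"]:
    im,d=robot.grab_frame(n);cv2.imwrite(f"pics/{n}0.png",im[:,:,::-1]);np.save(f"pics/{n}0.npy",d)
    c=robot.get_calibration(n);print(n,{k:np.round(v,3).tolist() for k,v in c.items()})
print(robot.get_calibration("wrist"))
E
```

```text
pics
{'time': 0.0, 'q': [1.607, 0.041, 0.084, -0.0, -1.616, -0.334], 'qd': [-0.002, -0.001, 0.001, -0.0, 0.001, 0.0], 'tau': [-0.0, -36.82, 34.742, 6.932, -0.005, 0.0], 'eef_pos': [175.868, 573.303, 230.258], 'eef_rot': [3.105, -0.466, -0.0], 'wrist_force': [-0.176, 0.498, -0.042], 'moment': [0.001, -0.066, -0.007], 'grasp_force': 0.0, 'width': 85.693}
scene {'fx': 446.251, 'fy': 446.251, 'cx': 321.382, 'cy': 201.145, 'world_to_cam': [[-0.847, 0.531, 0.012, 466.678], [0.428, 0.696, -0.576, -142.293], [-0.315, -0.483, -0.817, 1350.068], [0.0, 0.0, 0.0, 1.0]]}
side {'fx': 484.36, 'fy': 484.36, 'cx': 310.749, 'cy': 212.327, 'world_to_cam': [[0.971, -0.238, -0.01, -553.373], [-0.176, -0.688, -0.704, 222.078], [0.16, 0.685, -0.71, 1303.921], [0.0, 0.0, 0.0, 1.0]]}
{'fx': 278.57549854949747, 'fy': 278.57549854949747, 'cx': 318.2203457581457, 'cy': 200.87161348992555, 'mount': array([[ 1.47288433e-04, -9.55090504e-01, -2.96314205e-01,
         7.60232074e+01],
       [ 9.99997618e-01, -5.04547107e-04,  2.12334145e-03,
        -4.51418277e-01],
       [-2.17748773e-03, -2.96313812e-01,  9.55088155e-01,
        -1.42684710e+02],
       [ 0.00000000e+00,  0.00000000e+00,  0.00000000e+00,
         1.00000000e+00]])}
```

View pics/scene0.png

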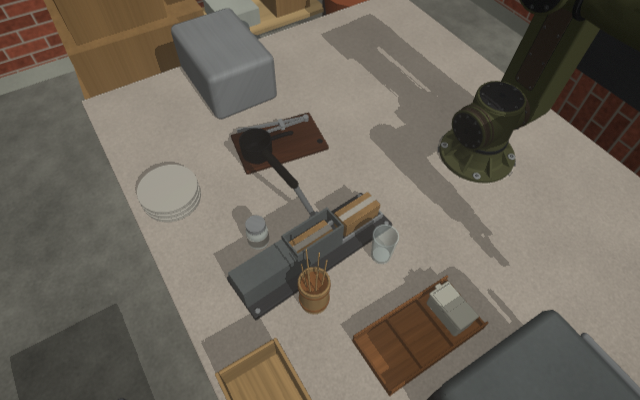

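View pics/side0.png

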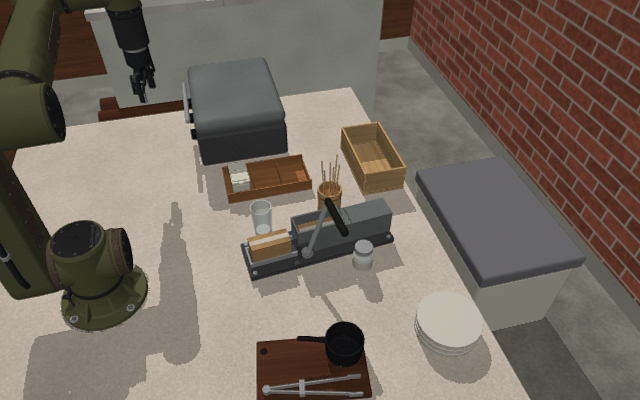

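The scene view shows the dispenser in the middle (310,250), carton A in its tray (357,212), the caddy at (420,335) with the tub in its robot-side bay. In the side view the lever bar is at (337,218). Next I'll merge both clouds into a top view.

```bash
cat > h.py <<'E'
import numpy as np,cv2
from station import robot
from scipy.spatial.transform import Rotation as R
def cloud(d,c,M):  # M: cam->world 4x4
    v,u=np.nonzero(d>0);z=d[v,u]
    P=np.c_[(u-c['cx'])/c['fx']*z,(v-c['cy'])/c['fy']*z,z]
    return P@M[:3,:3].T+M[:3,3],v,u
def fixed(n,d):
    c=robot.get_calibration(n);return cloud(d,c,np.linalg.inv(c['world_to_cam']))
def wrist():
    s=robot.read_state();im,d=robot.grab_frame('wrist');c=robot.get_calibration('wrist')
    T=np.eye(4);T[:3,:3]=R.from_rotvec(s['eef_rot']).as_matrix();T[:3,3]=s['eef_pos']
    return im,d,T,c
E
python3 - <<'E'
from h import *
for n in ["scene","side"]:
    d=np.load(f"pics/{n}0.npy");im=cv2.imread(f"pics/{n}0.png");P,v,u=fixed(n,d)
    X0,Y0=300,-350
    k=(P[:,0]>300)&(P[:,0]<850)&(P[:,1]>-350)&(P[:,1]<450)&(P[:,2]<240)
    t=P[(P[:,0]>300)&(P[:,0]<850)&(abs(P[:,1])<300)][:,2];print(n,"table z",np.median(t[abs(t)<15]))
    Q=P[k];C=im[v[k],u[k]];o=np.argsort(Q[:,2])
    Q=Q[o];C=C[o]
    m=np.zeros((550,800,3),np.uint8)
    for dx in range(2):
        for dy in range(2):
            m[np.clip(Q[:,0]-X0+dx,0,549).astype(int),np.clip(450-Q[:,1]+dy,0,799).astype(int)]=C
    np.savez(f"pics/{n}c.npz",P=Q,C=C)
    for g in range(0,800,100): cv2.line(m,(g+50,0),(g+50,6),(0,255,0),2)
    m=m[::-1].copy()
    cv2.imwrite(f"pics/{n}_top.png",m)
a=cv2.imread("pics/scene_top.png");b=cv2.imread("pics/side_top.png")
cv2.imwrite("pics/top.png",np.where(a.sum(2,keepdims=True)>0,a,b))
E
```

```text
scene table z 1.2812343304173055
side table z 0.20400528379832394
```

View pics/top.png

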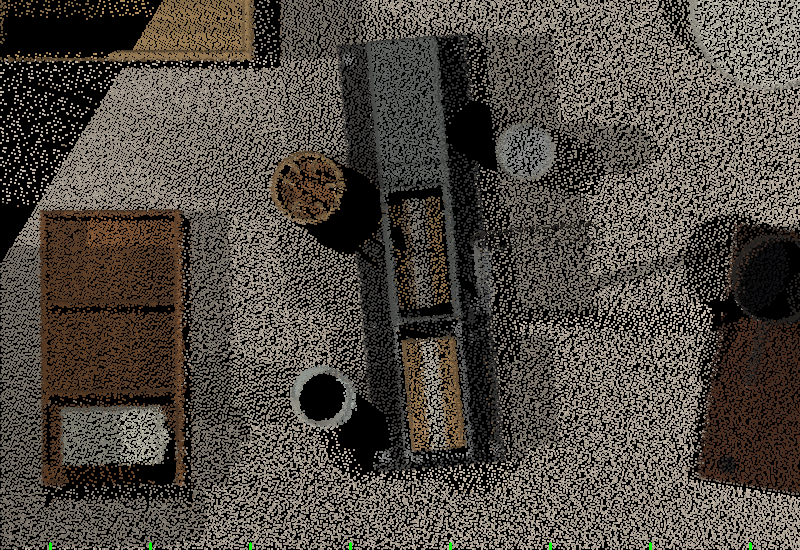

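The top view shows carton A at pixel (434,393), so about x 456, y 16. The caddy is centred near (502,337) with almost no yaw, the tub is in its -x bay, and the dispenser's yaw is about +0.1. I'll fit these precisely next.

```bash
python3 - <<'E'
from h import *
def rect(Q,name):
    (c,s,a)=cv2.minAreaRect(Q[:,:2].astype(np.float32));print(name,len(Q),np.round(c,1),np.round(s,1),round(a,1),"z",np.round(np.percentile(Q[:,2],[5,50,95]),1))
for n in ["scene","side"]:
    P=np.load(f"pics/{n}c.npz")["P"]
    def box(x0,x1,y0,y1,z0,z1):
        return P[(P[:,0]>x0)&(P[:,0]<x1)&(P[:,1]>y0)&(P[:,1]<y1)&(P[:,2]>z0)&(P[:,2]<z1)]
    def clean(Q):  # drop sparse
        from scipy.spatial import cKDTree
        t=cKDTree(Q);return Q[[len(x)>8 for x in t.query_ball_point(Q,6)]]
    print(n)
    for nm,b in dict(cartA=(385,525,-25,55,74,86),cartB=(525,665,0,62,74,88),mag=(500,680,-30,80,105,115),cover=(640,840,-20,100,90,100),base=(360,830,-70,130,12,25),toteall=(340,660,250,430,20,50),tub=(370,450,270,400,58,70),bar=(500,700,-160,-20,180,260)).items():
        try: rect(clean(box(*b)),nm)
        except Exception as e: print(nm,e)
E
```

```text
scene
cartA 659 [455.9  18.4] [111.2  50.3] 4.9 z [78.4 81.2 83.8]
cartB 575 [597.4  24.7] [ 55.1 110.4] 82.4 z [78.4 81.5 84.1]
mag 322 [596.1  30.1] [136.6  69. ] 5.0 z [106.7 110.3 112.7]
cover 1728 [730.5  42.1] [159.7  68.9] 5.3 z [93.2 96.  98.6]
base 1566 [598.2  30.7] [433.9 164.6] 0.2 z [18.  21.  23.7]
toteall 1124 [501.7 339.3] [275.3 140.4] 0.4 z [23.  37.  42.6]
tub 943 [413.8 336.1] [ 59.1 107.6] 0.5 z [63.8 67.1 69.6]
bar 141 [619.1 -79.4] [ 25.  122.6] 16.2 z [191.6 236.5 239.6]
side
cartA 231 [456.1  16.4] [105.2  47.6] 5.8 z [78.1 80.3 82.6]
cartB 57 [591.7  46.8] [94.5 28.4] 4.4 z [78.6 80.7 82.4]
mag 16 [574.8  24.6] [ 55.8 102.8] 37.5 z [107.4 109.2 110.1]
cover 240 [740.6  41.6] [132.6  63.2] 4.1 z [92.9 95.3 97.1]
base 489 [594.1  39.1] [422.5 150.8] 5.0 z [17.1 19.9 22.2]
toteall 18 [503.9 338.8] [253.5 138.1] 0.4 z [27.  34.7 37.7]
tub 2 [391.8 301.8] [23.1  0. ] 97.8 z [64.3 65.3 66.2]
bar 104 [605.4 -92.3] [ 16.8 124.1] 12.0 z [188.9 233.6 238.7]
```

Everything fits: dispenser at (596,30) with yaw 0.089, caddy at (502,339) with yaw about 0.006, and the bar where the geometry predicts it. I'll move above carton A.

Request:
{"fn": "arm_command", "kwargs": {
  "steps": [
    {"jaw":1,"tx":3.6,"ty":3.75},
    {"jaw":1,"tx":3.6,"ty":3.75},
    {"jaw":1,"tx":3.6,"ty":3.75},
    {"jaw":1,"tx":3.6,"ty":3.75},
    {"jaw":1,"tx":3.6,"ty":3.75},
    {"jaw":1,"tx":3.6,"ty":3.75},
    {"jaw":1,"tx":3.6,"ty":3.75},
    {"jaw":1,"tx":3.6,"ty":3.75},
    {"jaw":1,"tx":3.6,"ty":3.75},
    {"jaw":1,"tx":3.6,"ty":3.75},
    {"jaw":1,"tx":3.6,"ty":3.75},
    {"jaw":1,"tx":3.5,"ty":3.65}
  ],
  "force": 40
}}

```text
schema error: expected keys jaw, tx, ty, tz, rx, ry, rz
```

Request:
{"fn": "arm_command", "kwargs": {
  "steps": [
    {"rz":-0.186,"jaw":1},
    {"rz":-0.186,"jaw":1},
    {"rz":-0.015,"jaw":1},
    {"jaw":1}
  ]
}}

```text
schema error: expected keys jaw, tx, ty, tz, rx, ry, rz
```

```bash
cat >> h.py <<'E'
def go(*t):  # each (x,y,z,yaw): totals from the previous pose, in that pose's tool axes, cm
    s=robot.read_state();Rm=R.from_rotvec(s['eef_rot']);p=np.array(s['eef_pos'])
    X=Rm.as_matrix();print("t %.2f pos"%s['time'],np.round(p,1),"yaw %.3f"%np.arctan2(X[1,0],X[0,0]),"zdir",np.round(X[:,2],3),"w %.1f g %.1f F"%(s['width'],s['grasp_force']),np.round(s['wrist_force'],1),"q",np.round(s['q'],2))
    for x,y,z,yaw in t:
        d=Rm.inv().apply(np.array([x,y,z])-p)/10
        c,sn=np.cos(yaw),np.sin(yaw);T=R.from_matrix([[c,sn,0],[sn,-c,0],[0,0,-1]])
        print("->",(x,y,z,yaw),"shift",np.round(d,2),"|%.1f|"%np.linalg.norm(d),"turn",np.round((Rm.inv()*T).as_rotvec(),3))
        Rm=T;p=np.array([x,y,z])
E
python3 - <<'E'
from h import *
im,d,T,c=wrist();cv2.imwrite("pics/w1.png",im[:,:,::-1])
P,v,u=cloud(d,c,T@c['mount'])
k=(P[:,2]>74)&(P[:,2]<86)&(abs(P[:,1]-18)<40)&(abs(P[:,0]-456)<75)
from scipy.spatial import cKDTree
Q=P[k];print(len(Q),cv2.minAreaRect(Q[:,:2].astype(np.float32)),np.median(Q[:,2]))
go((456,17.8,130,.089),(456,17.8,50,.089))
E
```

```text
0 ((0.0, 0.0), (0.0, 0.0), 0.0) nan
t 0.15 pos [175.9 573.4 230.5] yaw -0.298 zdir [-0.    -0.001 -1.   ] w 85.2 g 0.0 F [-0.  -0.2  0.2] q [ 1.61  0.04  0.08 -0.   -1.62 -0.33]
-> (456, 17.8, 130, 0.089) shift [43.07 44.88 10.12] |63.0| turn [ 0.001  0.    -0.387]
-> (456, 17.8, 50, 0.089) shift [0. 0. 8.] |8.0| turn [0. 0. 0.]
  return _methods._mean(a, axis=axis, dtype=dtype,
  ret = ret.dtype.type(ret / rcount)
```

View pics/w1.png

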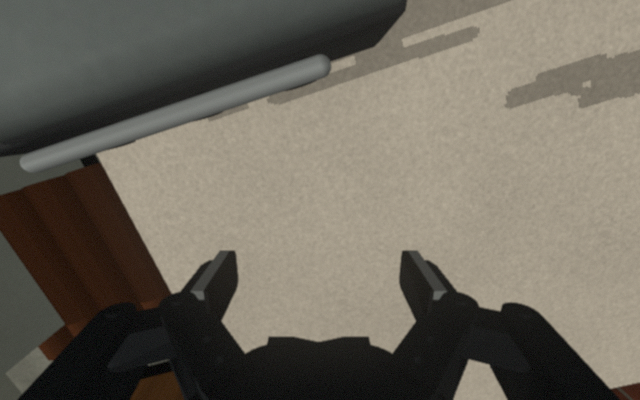

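The moves were refused because every row needs all seven keys. The picture only shows the start pose, with the open fingers at (220,270) and (420,270).

Request:
{"fn": "arm_command", "kwargs": {
  "steps": [
    {"jaw":1,"tx":3.6,"ty":3.75,"tz":0,"rx":0,"ry":0,"rz":0},
    {"jaw":1,"tx":3.6,"ty":3.75,"tz":0,"rx":0,"ry":0,"rz":0},
    {"jaw":1,"tx":3.6,"ty":3.75,"tz":0,"rx":0,"ry":0,"rz":0},
    {"jaw":1,"tx":3.6,"ty":3.75,"tz":0,"rx":0,"ry":0,"rz":0},
    {"jaw":1,"tx":3.6,"ty":3.75,"tz":0,"rx":0,"ry":0,"rz":0},
    {"jaw":1,"tx":3.6,"ty":3.75,"tz":0,"rx":0,"ry":0,"rz":0},
    {"jaw":1,"tx":3.6,"ty":3.75,"tz":0,"rx":0,"ry":0,"rz":0},
    {"jaw":1,"tx":3.6,"ty":3.75,"tz":0,"rx":0,"ry":0,"rz":0},
    {"jaw":1,"tx":3.6,"ty":3.75,"tz":0,"rx":0,"ry":0,"rz":0},
    {"jaw":1,"tx":3.6,"ty":3.75,"tz":0,"rx":0,"ry":0,"rz":0},
    {"jaw":1,"tx":3.6,"ty":3.75,"tz":0,"rx":0,"ry":0,"rz":0},
    {"jaw":1,"tx":3.5,"ty":3.65,"tz":0,"rx":0,"ry":0,"rz":0}
  ],
  "force": 40
}}

```text
time: 1.65
eef_pos: [456.7, 16.2, 231.3]
eef_rot: [-3.107, 0.466, -0.0]
wrist_force: [1.1, 0.6, 0.4]
width: 85.2
grasp_force: 0.0
```

Request:
{"fn": "arm_command", "kwargs": {
  "steps": [
    {"jaw":1,"tx":0,"ty":0,"tz":0,"rx":0,"ry":0,"rz":-0.186},
    {"jaw":1,"tx":0,"ty":0,"tz":0,"rx":0,"ry":0,"rz":-0.186},
    {"jaw":1,"tx":0,"ty":0,"tz":0,"rx":0,"ry":0,"rz":-0.015},
    {"jaw":1,"tx":0,"ty":0,"tz":0,"rx":0,"ry":0,"rz":0}
  ]
}}

```text
time: 2.15
eef_pos: [456.2, 18.0, 231.2]
eef_rot: [3.139, 0.135, -0.0]
wrist_force: [-0.4, 0.9, -0.1]
width: 85.1
grasp_force: 0.0
```

```bash
python3 - <<'E'
from h import *
im,d,T,c=wrist()
P,v,u=cloud(d,c,T@c['mount'])
k=(P[:,2]>74)&(P[:,2]<86)&(abs(P[:,1]-18)<40)&(abs(P[:,0]-456)<75)
Q=P[k];print(len(Q),cv2.minAreaRect(Q[:,:2].astype(np.float32)) if len(Q) else 0,np.median(Q[:,2]))
go((456,17.8,130,.089),(456,17.8,50,.089))
E
```

```text
4522 ((467.2319641113281, 17.59107780456543), (134.62826538085938, 52.87593078613281), 6.884111404418945) 80.24263595442417
t 2.20 pos [456.2  18.  231.3] yaw 0.087 zdir [-0. -0. -1.] w 84.9 g 0.0 F [-0.4 -0.   0.1] q [ 0.48 -0.35 -0.26  0.   -1.66  1.17]
-> (456, 17.8, 130, 0.089) shift [-0.02  0.02 10.13] |10.1| turn [ 0.     0.    -0.002]
-> (456, 17.8, 50, 0.089) shift [0. 0. 8.] |8.0| turn [0. 0. 0.]
```

Request:
{"fn": "arm_command", "kwargs": {
  "steps": [
    {"jaw":1,"tx":0,"ty":0,"tz":4.5,"rx":0,"ry":0,"rz":0},
    {"jaw":1,"tx":0,"ty":0,"tz":4.5,"rx":0,"ry":0,"rz":0},
    {"jaw":1,"tx":0,"ty":0,"tz":4.0,"rx":0,"ry":0,"rz":0},
    {"jaw":1,"tx":0,"ty":0,"tz":3.0,"rx":0,"ry":0,"rz":0},
    {"jaw":1,"tx":0,"ty":0,"tz":2.1,"rx":0,"ry":0,"rz":0},
    {"jaw":1,"tx":0,"ty":0,"tz":0,"rx":0,"ry":0,"rz":0},
    {"jaw":0.4,"tx":0,"ty":0,"tz":0,"rx":0,"ry":0,"rz":0},
    {"jaw":0.4,"tx":0,"ty":0,"tz":0,"rx":0,"ry":0,"rz":0},
    {"jaw":0.4,"tx":0,"ty":0,"tz":0,"rx":0,"ry":0,"rz":0},
    {"jaw":0.4,"tx":0,"ty":0,"tz":0,"rx":0,"ry":0,"rz":0},
    {"jaw":0.4,"tx":0,"ty":0,"tz":0,"rx":0,"ry":0,"rz":0},
    {"jaw":0.4,"tx":0,"ty":0,"tz":0,"rx":0,"ry":0,"rz":0}
  ],
  "force": 40
}}

```text
time: 3.7
eef_pos: [457.2, 18.1, 51.8]
eef_rot: [-3.138, -0.14, -0.004]
wrist_force: [-1.2, 0.2, 5.8]
width: 49.0
grasp_force: 44.5
```

Request:
{"fn": "arm_command", "kwargs": {
  "steps": [
    {"jaw":0.4,"tx":0,"ty":0,"tz":-1.0,"rx":0,"ry":0,"rz":0},
    {"jaw":0.4,"tx":0,"ty":0,"tz":-2.0,"rx":0,"ry":0,"rz":0},
    {"jaw":0.4,"tx":0,"ty":0,"tz":-3.0,"rx":0,"ry":0,"rz":0},
    {"jaw":0.4,"tx":0,"ty":0,"tz":-4.0,"rx":0,"ry":0,"rz":0},
    {"jaw":0.4,"tx":0,"ty":0,"tz":-3.0,"rx":0,"ry":0,"rz":0},
    {"jaw":0.4,"tx":0,"ty":0,"tz":-1.0,"rx":0,"ry":0,"rz":0},
    {"jaw":0.4,"tx":0,"ty":0,"tz":0,"rx":0,"ry":0,"rz":0}
  ]
}}

```text
time: 4.58
eef_pos: [456.1, 18.0, 189.8]
eef_rot: [-3.138, -0.14, 0.001]
wrist_force: [-0.7, -0.0, -3.1]
width: 49.2
grasp_force: 43.7
```

```bash
python3 - <<'E'
from h import *
go((480,180,195,.089),(592,339.5,195,-1.564),(592,339.5,40,-1.564))
E
```

```text
t 4.58 pos [456.1  18.  189.8] yaw 0.089 zdir [-0.001  0.    -1.   ] w 49.2 g 43.7 F [-0.7 -0.  -3.1] q [ 0.48 -0.36 -0.34 -0.   -1.59  1.18]
-> (480, 180, 195, 0.089) shift [  3.82 -15.92  -0.51] |16.4| turn [-0.     0.001  0.   ]
-> (592, 339.5, 195, -1.564) shift [ 12.57 -14.89   0.  ] |19.5| turn [0.    0.    1.653]
-> (592, 339.5, 40, -1.564) shift [ 0.   0.  15.5] |15.5| turn [0. 0. 0.]
```

Request:
{"fn": "arm_command", "kwargs": {
  "steps": [
    {"jaw":0.4,"tx":0.95,"ty":-4.0,"tz":-0.1,"rx":0,"ry":0,"rz":0},
    {"jaw":0.4,"tx":0.95,"ty":-4.0,"tz":-0.1,"rx":0,"ry":0,"rz":0},
    {"jaw":0.4,"tx":0.95,"ty":-4.0,"tz":-0.1,"rx":0,"ry":0,"rz":0},
    {"jaw":0.4,"tx":0.95,"ty":-4.0,"tz":-0.2,"rx":0,"ry":0,"rz":0},
    {"jaw":0.4,"tx":2.5,"ty":-3.0,"tz":0,"rx":0,"ry":0,"rz":0},
    {"jaw":0.4,"tx":2.5,"ty":-3.0,"tz":0,"rx":0,"ry":0,"rz":0},
    {"jaw":0.4,"tx":2.5,"ty":-3.0,"tz":0,"rx":0,"ry":0,"rz":0},
    {"jaw":0.4,"tx":2.5,"ty":-3.0,"tz":0,"rx":0,"ry":0,"rz":0},
    {"jaw":0.4,"tx":2.5,"ty":-2.8,"tz":0,"rx":0,"ry":0,"rz":0},
    {"jaw":0.4,"tx":0,"ty":0,"tz":0,"rx":0,"ry":0,"rz":0.1}
  ]
}}

```text
time: 5.82
eef_pos: [590.9, 340.4, 189.7]
eef_rot: [3.137, -0.019, -0.009]
wrist_force: [-0.7, -0.6, -2.3]
width: 49.3
grasp_force: 43.6
```

Request:
{"fn": "arm_command", "kwargs": {
  "steps": [
    {"jaw":0.4,"tx":0,"ty":0,"tz":0,"rx":0,"ry":0,"rz":0.18},
    {"jaw":0.4,"tx":0,"ty":0,"tz":0,"rx":0,"ry":0,"rz":0.18},
    {"jaw":0.4,"tx":0,"ty":0,"tz":0,"rx":0,"ry":0,"rz":0.18},
    {"jaw":0.4,"tx":0,"ty":0,"tz":0,"rx":0,"ry":0,"rz":0.18},
    {"jaw":0.4,"tx":0,"ty":0,"tz":0,"rx":0,"ry":0,"rz":0.18},
    {"jaw":0.4,"tx":0,"ty":0,"tz":0,"rx":0,"ry":0,"rz":0.18},
    {"jaw":0.4,"tx":0,"ty":0,"tz":0,"rx":0,"ry":0,"rz":0.18},
    {"jaw":0.4,"tx":0,"ty":0,"tz":0,"rx":0,"ry":0,"rz":0.18},
    {"jaw":0.4,"tx":0,"ty":0,"tz":0,"rx":0,"ry":0,"rz":0.113},
    {"jaw":0.4,"tx":0,"ty":0,"tz":0,"rx":0,"ry":0,"rz":0},
    {"jaw":0.4,"tx":0,"ty":0,"tz":0,"rx":0,"ry":0,"rz":0}
  ]
}}

```text
time: 7.2
eef_pos: [590.9, 339.0, 193.9]
eef_rot: [2.23, -2.21, -0.0]
wrist_force: [-0.2, 0.5, -2.5]
width: 49.5
grasp_force: 43.7
```

```bash
python3 - <<'E'
from h import *
im,d,T,c=wrist();cv2.imwrite("pics/w2.png",im[:,:,::-1])
P,v,u=cloud(d,c,T@c['mount'])
k=(P[:,2]>16)&(P[:,2]<50)&(P[:,0]>350)&(P[:,0]<660)&(P[:,1]>250)&(P[:,1]<430)
Q=P[k]
H=np.histogram(Q[(Q[:,1]<330)&(Q[:,1]>285)][:,0],bins=np.arange(400,660,4));print([(int(b),int(h)) for h,b in zip(*H) if h>15])
H=np.histogram(Q[:,1],bins=np.arange(250,430,4));print([(int(b),int(h)) for h,b in zip(*H) if h>15])
go((592,339.5,195,-1.564),(592,339.5,40,-1.564))
E
```

```text
[(436, 70), (440, 524), (452, 88), (456, 226), (544, 60), (548, 26), (632, 56), (636, 42)]
[(266, 294), (270, 981), (274, 165), (278, 112), (282, 109), (286, 198), (290, 135), (294, 128), (298, 130), (302, 105), (306, 87), (310, 80), (314, 81), (318, 81), (322, 80), (326, 81), (330, 81), (334, 78), (338, 76), (342, 79), (346, 77), (350, 75), (354, 76), (358, 74), (362, 70), (366, 71), (370, 67), (374, 74), (378, 69), (382, 55), (386, 31), (390, 21), (394, 20), (398, 24), (402, 1064), (406, 230)]
t 7.25 pos [591.  339.1 194.3] yaw -1.562 zdir [-0.001 -0.001 -1.   ] w 49.4 g 43.7 F [-1.  -0.2 -1.8] q [ 0.81  0.26  0.26 -0.   -1.57 -0.8 ]
-> (592, 339.5, 195, -1.564) shift [-0.04 -0.1  -0.07] |0.1| turn [ 0.001 -0.001  0.002]
-> (592, 339.5, 40, -1.564) shift [ 0.   0.  15.5] |15.5| turn [0. 0. 0.]
```

View pics/w2.png

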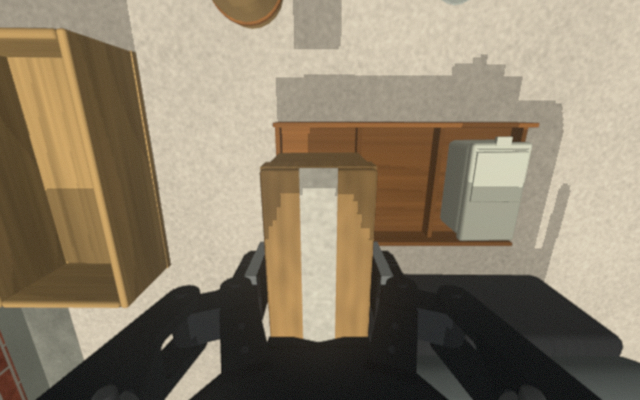

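The picture shows carton A held centred in the jaw at (318,250), above the far bay between the divider at x≈546 and the end wall at x≈637. I'll lower it there.

Request:
{"fn": "arm_command", "kwargs": {
  "steps": [
    {"jaw":0.4,"tx":0.05,"ty":-0.05,"tz":3.0,"rx":0,"ry":0,"rz":0},
    {"jaw":0.4,"tx":0,"ty":0,"tz":4.0,"rx":0,"ry":0,"rz":0},
    {"jaw":0.4,"tx":0,"ty":0,"tz":4.0,"rx":0,"ry":0,"rz":0},
    {"jaw":0.4,"tx":0,"ty":0,"tz":2.5,"rx":0,"ry":0,"rz":0},
    {"jaw":0.4,"tx":0,"ty":0,"tz":1.2,"rx":0,"ry":0,"rz":0},
    {"jaw":0.4,"tx":0,"ty":0,"tz":0.5,"rx":0,"ry":0,"rz":0},
    {"jaw":0.4,"tx":0,"ty":0,"tz":0,"rx":0,"ry":0,"rz":0},
    {"jaw":0.4,"tx":0,"ty":0,"tz":0,"rx":0,"ry":0,"rz":0}
  ]
}}

```text
time: 8.25
eef_pos: [592.3, 339.1, 44.7]
eef_rot: [-2.228, 2.212, -0.001]
wrist_force: [-0.5, 0.4, -2.3]
width: 49.2
grasp_force: 43.6
```

Request:
{"fn": "arm_command", "kwargs": {
  "steps": [
    {"jaw":0.4,"tx":0,"ty":0,"tz":0.2,"rx":0,"ry":0,"rz":0},
    {"jaw":0.4,"tx":0,"ty":0,"tz":0.1,"rx":0,"ry":0,"rz":0},
    {"jaw":0.4,"tx":0,"ty":0,"tz":0,"rx":0,"ry":0,"rz":0}
  ]
}}

```text
time: 8.62
eef_pos: [591.7, 338.6, 40.2]
eef_rot: [2.229, -2.213, 0.0]
wrist_force: [-0.1, 0.2, -2.3]
width: 49.0
grasp_force: 43.6
```

Request:
{"fn": "arm_command", "kwargs": {
  "steps": [
    {"jaw":0.4,"tx":0,"ty":0,"tz":0.1,"rx":0,"ry":0,"rz":0},
    {"jaw":0.4,"tx":0,"ty":0,"tz":0.1,"rx":0,"ry":0,"rz":0},
    {"jaw":0.4,"tx":0,"ty":0,"tz":0.1,"rx":0,"ry":0,"rz":0},
    {"jaw":0.4,"tx":0,"ty":0,"tz":0,"rx":0,"ry":0,"rz":0}
  ]
}}

```text
time: 9.12
eef_pos: [591.8, 338.7, 37.9]
eef_rot: [-2.229, 2.213, -0.001]
wrist_force: [-0.7, 0.1, 2.1]
width: 49.7
grasp_force: 43.9
```

Request:
{"fn": "arm_command", "kwargs": {
  "steps": [
    {"jaw":0.7,"tx":0,"ty":0,"tz":0,"rx":0,"ry":0,"rz":0},
    {"jaw":0.7,"tx":0,"ty":0,"tz":0,"rx":0,"ry":0,"rz":0},
    {"jaw":0.7,"tx":0,"ty":0,"tz":0,"rx":0,"ry":0,"rz":0},
    {"jaw":0.7,"tx":0,"ty":0,"tz":-1,"rx":0,"ry":0,"rz":0},
    {"jaw":0.7,"tx":0,"ty":0,"tz":-3,"rx":0,"ry":0,"rz":0},
    {"jaw":0.7,"tx":0,"ty":0,"tz":-5,"rx":0,"ry":0,"rz":0},
    {"jaw":0.7,"tx":0,"ty":0,"tz":-6,"rx":0,"ry":0,"rz":0},
    {"jaw":0.7,"tx":0,"ty":0,"tz":-6,"rx":0,"ry":0,"rz":0},
    {"jaw":0,"tx":0,"ty":0,"tz":-6,"rx":0,"ry":0,"rz":0},
    {"jaw":0,"tx":0,"ty":0,"tz":0,"rx":0,"ry":0,"rz":0}
  ]
}}

```text
time: 10.38
eef_pos: [593.0, 338.6, 315.9]
eef_rot: [-2.22, 2.206, -0.004]
wrist_force: [0.0, 0.4, -0.7]
width: 23.9
grasp_force: 0.0
```

```bash
python3 - <<'E'
from h import *
im,d,T,c=wrist()
P,v,u=cloud(d,c,T@c['mount'])
k=(P[:,2]>60)&(P[:,2]<75)&(P[:,0]>550)&(P[:,0]<640)&(P[:,1]>260)&(P[:,1]<420)
Q=P[k];print(len(Q),cv2.minAreaRect(Q[:,:2].astype(np.float32)),np.percentile(Q[:,2],[5,50,95]))
im,d=robot.grab_frame("side");P,v,u=fixed("side",d)
k=(abs(P[:,0]-613)<40)&(P[:,1]<-30)&(P[:,1]>-155)&(P[:,2]>190)&(P[:,2]<250);Q=P[k]
for y in range(-150,-30,20):
    q=Q[abs(Q[:,1]-y-10)<10]
    if len(q):print(y+10,len(q),np.round(q.min(0),1),np.round(q.max(0),1))
go()
E
```

```text
2684 ((591.453125, 340.0174255371094), (51.08504104614258, 111.46572875976562), 0.5647610425949097) [64.49609093 65.97509844 67.4048497 ]
-140 71 [ 607.  -149.9  228.1] [ 626.9 -130.3  244. ]
-120 58 [ 606.  -129.9  228.9] [ 624.6 -110.4  245.5]
-100 49 [ 604.6 -109.2  229.5] [623.5 -90.  245.7]
-80 48 [602.  -89.5 231.2] [621.  -71.4 244.3]
-60 52 [599.9 -70.  230.5] [620.7 -50.6 244. ]
-40 97 [588.  -49.9 190.1] [616.9 -30.  245.3]
t 10.47 pos [591.8 338.9 308.7] yaw -1.564 zdir [ 0.001  0.002 -1.   ] w 9.0 g 0.0 F [-0.2  0.7 -1.1] q [ 0.81  0.29  0.5  -0.   -1.78 -0.81]
```

Carton A stands in the far bay: its top is at z 66 and its centre at (591,340). Next I'll turn and go to behind the lever bar.

Request:
{"fn": "arm_command", "kwargs": {
  "steps": [
    {"jaw":0,"tx":0,"ty":0,"tz":0,"rx":0,"ry":0,"rz":-0.184},
    {"jaw":0,"tx":0,"ty":0,"tz":0,"rx":0,"ry":0,"rz":-0.184},
    {"jaw":0,"tx":0,"ty":0,"tz":0,"rx":0,"ry":0,"rz":-0.184},
    {"jaw":0,"tx":0,"ty":0,"tz":0,"rx":0,"ry":0,"rz":-0.184},
    {"jaw":0,"tx":0,"ty":0,"tz":0,"rx":0,"ry":0,"rz":-0.184},
    {"jaw":0,"tx":0,"ty":0,"tz":0,"rx":0,"ry":0,"rz":-0.184},
    {"jaw":0,"tx":0,"ty":0,"tz":0,"rx":0,"ry":0,"rz":-0.184},
    {"jaw":0,"tx":0,"ty":0,"tz":0,"rx":0,"ry":0,"rz":-0.184},
    {"jaw":0,"tx":0,"ty":0,"tz":0,"rx":0,"ry":0,"rz":-0.181},
    {"jaw":0,"tx":0,"ty":0,"tz":0,"rx":0,"ry":0,"rz":0}
  ]
}}

```text
time: 11.72
eef_pos: [591.4, 338.5, 305.8]
eef_rot: [3.137, 0.138, -0.003]
wrist_force: [-0.4, 0.0, -0.1]
width: 0.0
grasp_force: 0.0
```

```bash
cat >> h.py <<'E'
def disp(x,y,z,a=.089,o=(596.1,30.1)):
    c,s=np.cos(a),np.sin(a);return (o[0]+c*x-s*y,o[1]+s*x+c*y,z,a)
def hook(q,m=21):return disp(-50+190*np.sin(.3-q)+m,-135,50+190*np.cos(.3-q)-20)
E
python3 - <<'E'
from h import *
go(disp(47,-135,290),disp(47,-135,212),hook(0))
E
```

```text
t 11.72 pos [591.4 338.5 305.8] yaw 0.088 zdir [-0.002 -0.002 -1.   ] w 0.0 g 0.0 F [-0.4  0.  -0.1] q [ 0.81  0.29  0.5  -0.   -1.78  0.85]
-> (np.float64(654.9131238161671), np.float64(-100.18820540242396), 290, 0.089) shift [ 2.49 44.26  1.64] |44.4| turn [ 0.002  0.002 -0.001]
-> (np.float64(654.9131238161671), np.float64(-100.18820540242396), 212, 0.089) shift [0.  0.  7.8] |7.8| turn [0. 0. 0.]
-> (np.float64(635.140531721514), np.float64(-101.95262722253509), np.float64(211.51393293386514), 0.089) shift [-1.99  0.    0.05] |2.0| turn [0. 0. 0.]
```

Request:
{"fn": "arm_command", "kwargs": {
  "steps": [
    {"jaw":0,"tx":0.4,"ty":4.5,"tz":0,"rx":0,"ry":0,"rz":0},
    {"jaw":0,"tx":0.4,"ty":5.5,"tz":0,"rx":0,"ry":0,"rz":0},
    {"jaw":0,"tx":0.4,"ty":5.5,"tz":0,"rx":0,"ry":0,"rz":0},
    {"jaw":0,"tx":0.4,"ty":5.5,"tz":0,"rx":0,"ry":0,"rz":0},
    {"jaw":0,"tx":0.4,"ty":5.5,"tz":0,"rx":0,"ry":0,"rz":0},
    {"jaw":0,"tx":0.4,"ty":5.5,"tz":0.4,"rx":0,"ry":0,"rz":0},
    {"jaw":0,"tx":0.1,"ty":5.5,"tz":0.6,"rx":0,"ry":0,"rz":0},
    {"jaw":0,"tx":0,"ty":4.5,"tz":0.6,"rx":0,"ry":0,"rz":0},
    {"jaw":0,"tx":0,"ty":2.26,"tz":0,"rx":0,"ry":0,"rz":0},
    {"jaw":0,"tx":0,"ty":0,"tz":0,"rx":0,"ry":0,"rz":0},
    {"jaw":0,"tx":0,"ty":0,"tz":0,"rx":0,"ry":0,"rz":0}
  ]
}}

```text
time: 13.1
eef_pos: [656.1, -99.1, 291.3]
eef_rot: [-3.138, -0.139, 0.0]
wrist_force: [-1.0, 0.4, -0.4]
width: 0.0
grasp_force: 0.0
```

```bash
python3 - <<'E'
from h import *
im,d=robot.grab_frame("side");cv2.imwrite("pics/s2.png",cv2.resize(im[120:320,230:470,::-1],None,fx=2.5,fy=2.5))
go(disp(47,-135,212),hook(0))
E
```

```text
t 13.15 pos [656.1 -98.8 291.4] yaw 0.089 zdir [ 0.  0. -1.] w 0.1 g 0.0 F [-0.6  1.4 -0.3] q [ 0.15  0.23  0.4  -0.   -1.74  1.51]
-> (np.float64(654.9131238161671), np.float64(-100.18820540242396), 212, 0.089) shift [-0.14  0.13  7.94] |7.9| turn [-0. -0.  0.]
-> (np.float64(635.140531721514), np.float64(-101.95262722253509), np.float64(211.51393293386514), 0.089) shift [-1.99  0.    0.05] |2.0| turn [0. 0. 0.]
```

View pics/s2.png

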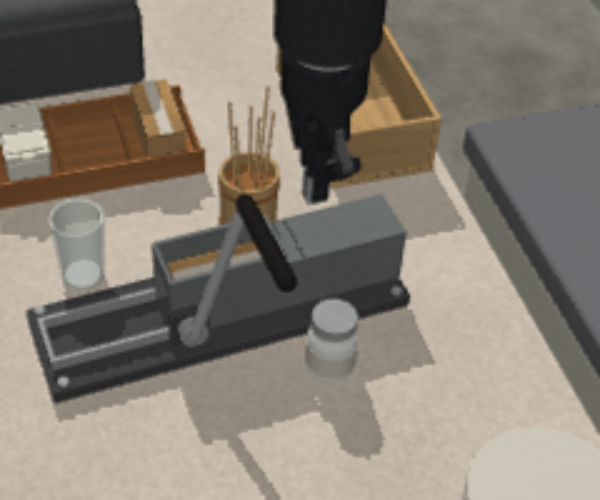

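The crop shows the closed fingertips at (315,195) behind and above the bar, which runs from (243,203) to (288,283), with the lever arm at its inner end. Carton A is in the bay at (160,120). I'll lower the fingers and make contact.

Request:
{"fn": "arm_command", "kwargs": {
  "steps": [
    {"jaw":0,"tx":0,"ty":0.1,"tz":3.0,"rx":0,"ry":0,"rz":0},
    {"jaw":0,"tx":0,"ty":0,"tz":3.0,"rx":0,"ry":0,"rz":0},
    {"jaw":0,"tx":0,"ty":0,"tz":2.0,"rx":0,"ry":0,"rz":0},
    {"jaw":0,"tx":-0.8,"ty":0,"tz":0,"rx":0,"ry":0,"rz":0},
    {"jaw":0,"tx":-0.6,"ty":0,"tz":0,"rx":0,"ry":0,"rz":0},
    {"jaw":0,"tx":-0.4,"ty":0,"tz":0,"rx":0,"ry":0,"rz":0},
    {"jaw":0,"tx":0,"ty":0,"tz":0,"rx":0,"ry":0,"rz":0}
  ]
}}

```text
time: 14.02
eef_pos: [638.2, -102.5, 212.6]
eef_rot: [3.138, 0.14, 0.003]
wrist_force: [0.4, 0.2, -0.7]
width: 0.1
grasp_force: 0.0
```

Request:
{"fn": "arm_command", "kwargs": {
  "steps": [
    {"jaw":0,"tx":-0.3,"ty":0,"tz":0,"rx":0,"ry":0,"rz":0},
    {"jaw":0,"tx":-0.2,"ty":0,"tz":0,"rx":0,"ry":0,"rz":0},
    {"jaw":0,"tx":0,"ty":0,"tz":0,"rx":0,"ry":0,"rz":0}
  ]
}}

```text
time: 14.4
eef_pos: [633.9, -103.0, 212.2]
eef_rot: [3.138, 0.14, 0.004]
wrist_force: [3.9, 0.3, 2.1]
width: -0.2
grasp_force: 2.1
```

```bash
python3 - <<'E'
from h import *
go(hook(0),*[hook(q) for q in np.arange(.1,1.11,.1)])
E
```

```text
t 14.40 pos [ 633.9 -103.   212.2] yaw 0.089 zdir [ 0.002 -0.    -1.   ] w -0.2 g 2.1 F [3.9 0.3 2.1] q [ 0.15  0.15  0.17  0.   -1.59  1.51]
-> (np.float64(635.140531721514), np.float64(-101.95262722253509), np.float64(211.51393293386514), 0.089) shift [ 0.13 -0.09  0.06] |0.2| turn [ 0.    -0.002  0.   ]
-> (np.float64(616.8116970127148), np.float64(-103.58821428884391), np.float64(216.21264978983592), 0.089) shift [-1.84 -0.   -0.47] |1.9| turn [0. 0. 0.]
-> (np.float64(598.1071977759995), np.float64(-105.25732405601688), np.float64(219.0507914028249), 0.089) shift [-1.88  0.   -0.28] |1.9| turn [0. 0. 0.]
-> (np.float64(579.2139231848555), np.float64(-106.94327933099471), np.float64(220.0), 0.089) shift [-1.9  -0.   -0.09] |1.9| turn [0. 0. 0.]
-> (np.float64(560.3206485937117), np.float64(-108.62923460597253), np.float64(219.05079140282487), 0.089) shift [-1.9  -0.    0.09] |1.9| turn [0. 0. 0.]
-> (np.float64(541.6161493569963), np.float64(-110.2983443731455), np.float64(216.21264978983592), 0.089) shift [-1.88  0.    0.28] |1.9| turn [0. 0. 0.]
-> (np.float64(523.2873146481971
[... 198 characters left out ...]
at64(205.00158886054817), 0.089) shift [-1.78 -0.    0.65] |1.9| turn [0. 0. 0.]
-> (np.float64(488.4835980984202), np.float64(-115.0396667222853), np.float64(196.7406867591708), 0.089) shift [-1.71 -0.    0.83] |1.9| turn [0. 0. 0.]
-> (np.float64(472.35646348862866), np.float64(-116.47878345848096), np.float64(186.81376683283887), 0.089) shift [-1.62 -0.    0.99] |1.9| turn [0. 0. 0.]
-> (np.float64(457.29701329374194), np.float64(-117.82262458945337), np.float64(175.3200155840528), 0.089) shift [-1.51 -0.    1.15] |1.9| turn [0. 0. 0.]
-> (np.float64(443.45571656211484), np.float64(-119.05776289883669), np.float64(162.37427477596142), 0.089) shift [-1.39  0.    1.29] |1.9| turn [0. 0. 0.]
```

Contact is where the model said (x about 634, 3.9 N). I'll pull along the arc.

Request:
{"fn": "arm_command", "kwargs": {
  "steps": [
    {"jaw":0,"tx":-0.9,"ty":0,"tz":-0.2,"rx":0,"ry":0,"rz":0},
    {"jaw":0,"tx":-0.9,"ty":0,"tz":-0.2,"rx":0,"ry":0,"rz":0},
    {"jaw":0,"tx":-1.9,"ty":0,"tz":-0.3,"rx":0,"ry":0,"rz":0},
    {"jaw":0,"tx":-1.9,"ty":0,"tz":-0.1,"rx":0,"ry":0,"rz":0},
    {"jaw":0,"tx":-1.9,"ty":0,"tz":0.1,"rx":0,"ry":0,"rz":0},
    {"jaw":0,"tx":-1.9,"ty":0,"tz":0.3,"rx":0,"ry":0,"rz":0},
    {"jaw":0,"tx":-1.8,"ty":0,"tz":0.45,"rx":0,"ry":0,"rz":0},
    {"jaw":0,"tx":-1.8,"ty":0,"tz":0.65,"rx":0,"ry":0,"rz":0},
    {"jaw":0,"tx":-1.7,"ty":0,"tz":0.85,"rx":0,"ry":0,"rz":0},
    {"jaw":0,"tx":-0.8,"ty":0,"tz":0.5,"rx":0,"ry":0,"rz":0},
    {"jaw":0,"tx":-0.8,"ty":0,"tz":0.5,"rx":0,"ry":0,"rz":0},
    {"jaw":0,"tx":0,"ty":0,"tz":0,"rx":0,"ry":0,"rz":0}
  ]
}}

```text
time: 15.9
eef_pos: [471.4, -117.6, 186.8]
eef_rot: [3.138, 0.14, 0.004]
wrist_force: [5.7, -0.1, 3.9]
width: 0.1
grasp_force: 2.7
```

```bash
python3 - <<'E'
from h import *
go(hook(.9),hook(1.0),hook(1.07))
E
```

```text
t 15.90 pos [ 471.4 -117.6  186.8] yaw 0.089 zdir [ 0.003 -0.    -1.   ] w 0.1 g 2.7 F [ 5.7 -0.1  3.9] q [ 0.17 -0.27 -0.28  0.   -1.56  1.49]
-> (np.float64(472.35646348862866), np.float64(-116.47878345848096), np.float64(186.81376683283887), 0.089) shift [ 0.1  -0.11 -0.  ] |0.1| turn [ 0.001 -0.002  0.   ]
-> (np.float64(457.29701329374194), np.float64(-117.82262458945337), np.float64(175.3200155840528), 0.089) shift [-1.51 -0.    1.15] |1.9| turn [0. 0. 0.]
-> (np.float64(447.47172044641013), np.float64(-118.6993918340223), np.float64(166.40302722607922), 0.089) shift [-0.99  0.    0.89] |1.3| turn [0. 0. 0.]
```

Request:
{"fn": "arm_command", "kwargs": {
  "steps": [
    {"jaw":0,"tx":-0.7,"ty":0,"tz":0.55,"rx":0,"ry":0,"rz":0},
    {"jaw":0,"tx":-0.7,"ty":0,"tz":0.6,"rx":0,"ry":0,"rz":0},
    {"jaw":0,"tx":-0.5,"ty":0,"tz":0.45,"rx":0,"ry":0,"rz":0},
    {"jaw":0,"tx":-0.5,"ty":0,"tz":0.45,"rx":0,"ry":0,"rz":0},
    {"jaw":0,"tx":-0.1,"ty":0,"tz":0.1,"rx":0,"ry":0,"rz":0},
    {"jaw":0,"tx":0,"ty":0,"tz":0,"rx":0,"ry":0,"rz":0},
    {"jaw":0,"tx":0,"ty":0,"tz":0,"rx":0,"ry":0,"rz":0},
    {"jaw":0,"tx":0,"ty":0,"tz":0,"rx":0,"ry":0,"rz":0}
  ]
}}

```text
time: 16.9
eef_pos: [447.2, -119.8, 165.5]
eef_rot: [3.138, 0.14, 0.004]
wrist_force: [6.4, 0.6, 4.9]
width: 0.1
grasp_force: 2.9
```

```bash
python3 - <<'E'
from h import *
im,d=robot.grab_frame("side");cv2.imwrite("pics/s3.png",cv2.resize(im[120:320,230:470,::-1],None,fx=2.5,fy=2.5))
P,v,u=fixed("side",d)
o=np.array(disp(0,0,0)[:2]);c,s=np.cos(.089),np.sin(.089);L=(P[:,:2]-o)@np.array([[c,-s],[s,c]])
k=(abs(L[:,1])<23)&(L[:,0]>-210)&(L[:,0]<-69)&(P[:,2]>76)&(P[:,2]<84);print("carton top",k.sum(),np.percentile(L[k],[2,98],axis=0) if k.any() else 0)
k=(L[:,1]<-165)&(L[:,1]>-182)&(L[:,0]<-120)&(P[:,2]>150)&(P[:,2]<215)&(L[:,0]>-220);print("bar end",k.sum(),np.c_[L[k],P[k,2]].min(0),np.c_[L[k],P[k,2]].max(0))
go(hook(1.02),hook(1.085))
E
```

```text
carton top 172 [[-185.88418014  -21.86739544]
 [ -71.4786679    21.02936427]]
bar end 66 [-191.9306646  -181.86803747  184.422924  ] [-173.26469982 -165.0355712   199.15343326]
t 16.95 pos [ 447.2 -119.8  165.5] yaw 0.089 zdir [ 0.003 -0.    -1.   ] w 0.2 g 2.9 F [5.6 1.  5.1] q [ 0.18 -0.34 -0.37  0.   -1.53  1.48]
-> (np.float64(454.42669174290546), np.float64(-118.07875984732888), np.float64(172.84308853677007), 0.089) shift [ 0.74 -0.1  -0.73] |1.0| turn [ 0.001 -0.003  0.   ]
-> (np.float64(445.4486701954601), np.float64(-118.87992021335009), np.float64(164.40377114176795), 0.089) shift [-0.9  -0.    0.84] |1.2| turn [0. 0. 0.]
```

View pics/s3.png

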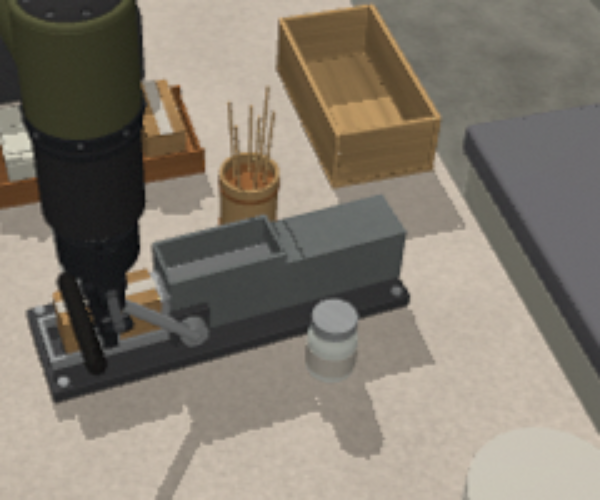

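The carton is out in the tray with its top at (105,305), and the bar measures q≈1.07. I'll nudge a little further and hold, then ease back.

Request:
{"fn": "arm_command", "kwargs": {
  "steps": [
    {"jaw":0,"tx":-0.15,"ty":0,"tz":0.15,"rx":0,"ry":0,"rz":0},
    {"jaw":0,"tx":0,"ty":0,"tz":0,"rx":0,"ry":0,"rz":0},
    {"jaw":0,"tx":0,"ty":0,"tz":0,"rx":0,"ry":0,"rz":0},
    {"jaw":0,"tx":0.4,"ty":0,"tz":-0.35,"rx":0,"ry":0,"rz":0},
    {"jaw":0,"tx":0.5,"ty":0,"tz":-0.45,"rx":0,"ry":0,"rz":0},
    {"jaw":0,"tx":0.5,"ty":0,"tz":-0.45,"rx":0,"ry":0,"rz":0},
    {"jaw":0,"tx":0.75,"ty":0,"tz":-0.55,"rx":0,"ry":0,"rz":0},
    {"jaw":0,"tx":0.75,"ty":0,"tz":-0.55,"rx":0,"ry":0,"rz":0},
    {"jaw":0,"tx":0.8,"ty":0,"tz":-0.5,"rx":0,"ry":0,"rz":0},
    {"jaw":0,"tx":0.8,"ty":0,"tz":-0.5,"rx":0,"ry":0,"rz":0}
  ]
}}

```text
time: 18.2
eef_pos: [490.4, -115.6, 194.8]
eef_rot: [-3.138, -0.14, 0.001]
wrist_force: [8.8, -1.4, -5.8]
width: 0.2
grasp_force: 4.6
```

```bash
python3 - <<'E'
from h import *
go(hook(.8),hook(.7),hook(.6))
E
```

```text
t 18.20 pos [ 490.4 -115.6  194.8] yaw 0.089 zdir [-0.  0. -1.] w 0.2 g 4.6 F [ 8.8 -1.4 -5.8] q [ 0.17 -0.22 -0.22 -0.   -1.57  1.49]
-> (np.float64(488.4835980984202), np.float64(-115.0396667222853), np.float64(196.7406867591708), 0.089) shift [-0.18 -0.07 -0.19] |0.3| turn [-0.001  0.     0.   ]
-> (np.float64(505.5172801250174), np.float64(-113.51965355958572), np.float64(205.00158886054817), 0.089) shift [ 1.71  0.   -0.83] |1.9| turn [0. 0. 0.]
-> (np.float64(523.2873146481971), np.float64(-111.93393143945434), np.float64(211.51393293386514), 0.089) shift [ 1.78 -0.   -0.65] |1.9| turn [0. 0. 0.]
```

Request:
{"fn": "arm_command", "kwargs": {
  "steps": [
    {"jaw":0,"tx":0.8,"ty":0,"tz":-0.45,"rx":0,"ry":0,"rz":0},
    {"jaw":0,"tx":0.85,"ty":0,"tz":-0.4,"rx":0,"ry":0,"rz":0},
    {"jaw":0,"tx":0.9,"ty":0,"tz":-0.33,"rx":0,"ry":0,"rz":0},
    {"jaw":0,"tx":0.9,"ty":0,"tz":-0.33,"rx":0,"ry":0,"rz":0},
    {"jaw":0,"tx":0.9,"ty":0,"tz":-0.23,"rx":0,"ry":0,"rz":0},
    {"jaw":0,"tx":0.9,"ty":0,"tz":-0.23,"rx":0,"ry":0,"rz":0},
    {"jaw":0,"tx":0.95,"ty":0,"tz":-0.1,"rx":0,"ry":0,"rz":0},
    {"jaw":0,"tx":0.95,"ty":0,"tz":-0.1,"rx":0,"ry":0,"rz":0},
    {"jaw":0,"tx":0.95,"ty":0,"tz":0,"rx":0,"ry":0,"rz":0},
    {"jaw":0,"tx":0.95,"ty":0,"tz":0,"rx":0,"ry":0,"rz":0}
  ]
}}

```text
time: 19.45
eef_pos: [580.0, -107.8, 217.9]
eef_rot: [3.138, 0.14, -0.001]
wrist_force: [3.2, 0.9, -3.1]
width: 0.3
grasp_force: 1.8
```

```bash
python3 - <<'E'
from h import *
go(hook(.2),hook(.1),hook(0),hook(0,26))
E
```

```text
t 19.45 pos [ 580.  -107.8  217.9] yaw 0.089 zdir [-0. -0. -1.] w 0.3 g 1.8 F [ 3.2  0.9 -3.1] q [ 0.16  0.01  0.03  0.   -1.59  1.5 ]
-> (np.float64(598.1071977759995), np.float64(-105.25732405601688), np.float64(219.0507914028249), 0.089) shift [ 1.83 -0.09 -0.11] |1.8| turn [0. 0. 0.]
-> (np.float64(616.8116970127148), np.float64(-103.58821428884391), np.float64(216.21264978983592), 0.089) shift [ 1.88 -0.    0.28] |1.9| turn [0. 0. 0.]
-> (np.float64(635.140531721514), np.float64(-101.95262722253509), np.float64(211.51393293386514), 0.089) shift [1.84 0.   0.47] |1.9| turn [0. 0. 0.]
-> (np.float64(640.1207422893634), np.float64(-101.50821446407647), np.float64(211.51393293386514), 0.089) shift [ 0.5 -0.   0. ] |0.5| turn [0. 0. 0.]
```

Request:
{"fn": "arm_command", "kwargs": {
  "steps": [
    {"jaw":0,"tx":0.9,"ty":0,"tz":0,"rx":0,"ry":0,"rz":0},
    {"jaw":0,"tx":0.9,"ty":0,"tz":0,"rx":0,"ry":0,"rz":0},
    {"jaw":0,"tx":0.9,"ty":0,"tz":0.1,"rx":0,"ry":0,"rz":0},
    {"jaw":0,"tx":0.9,"ty":0,"tz":0.15,"rx":0,"ry":0,"rz":0},
    {"jaw":0,"tx":0.7,"ty":0,"tz":0.15,"rx":0,"ry":0,"rz":0},
    {"jaw":0,"tx":0.5,"ty":0,"tz":0.1,"rx":0,"ry":0,"rz":0},
    {"jaw":0,"tx":0.4,"ty":0,"tz":0.1,"rx":0,"ry":0,"rz":0},
    {"jaw":0,"tx":0.3,"ty":0,"tz":0,"rx":0,"ry":0,"rz":0},
    {"jaw":0,"tx":0.2,"ty":0,"tz":0,"rx":0,"ry":0,"rz":0},
    {"jaw":0,"tx":0.2,"ty":0,"tz":0,"rx":0,"ry":0,"rz":0},
    {"jaw":0,"tx":0.2,"ty":0,"tz":0,"rx":0,"ry":0,"rz":0},
    {"jaw":0,"tx":0.2,"ty":0,"tz":0,"rx":0,"ry":0,"rz":0}
  ]
}}

```text
time: 20.95
eef_pos: [642.2, -102.2, 212.2]
eef_rot: [3.138, 0.14, 0.0]
wrist_force: [0.6, 0.4, 0.0]
width: -0.3
grasp_force: 0.0
```

Request:
{"fn": "arm_command", "kwargs": {
  "steps": [
    {"jaw":0,"tx":0.3,"ty":0,"tz":0,"rx":0,"ry":0,"rz":0},
    {"jaw":0,"tx":0.3,"ty":0,"tz":0,"rx":0,"ry":0,"rz":0},
    {"jaw":0,"tx":0,"ty":0,"tz":0,"rx":0,"ry":0,"rz":0}
  ]
}}

```text
time: 21.32
eef_pos: [648.3, -101.6, 211.8]
eef_rot: [3.138, 0.14, -0.001]
wrist_force: [1.0, 0.4, 0.7]
width: -0.3
grasp_force: 0.0
```

```bash
python3 - <<'E'
from h import *
o=np.array(disp(0,0,0)[:2]);c,s=np.cos(.089),np.sin(.089)
for n in ["side","scene"]:
    im,d=robot.grab_frame(n);P,v,u=fixed(n,d)
    L=(P[:,:2]-o)@np.array([[c,-s],[s,c]])
    k=(abs(L[:,1])<35)&(L[:,0]>-215)&(L[:,0]<-69)&(P[:,2]>76)&(P[:,2]<86);print(n,"carton",k.sum(),cv2.minAreaRect(P[k,:2].astype(np.float32)) if k.any() else 0,np.percentile(L[k],[1,99],axis=0).tolist())
    k=(L[:,1]<-155)&(L[:,1]>-182)&(abs(L[:,0]-6)<14)&(P[:,2]>215)&(P[:,2]<250);print("bar end",k.sum(),np.c_[L[k],P[k,2]].min(0),np.c_[L[k],P[k,2]].max(0))
go(disp(50,-135,212))
E
```

```text
side carton 567 ((463.3215637207031, 18.710739135742188), (110.98151397705078, 54.81888961791992), 6.235199928283691) [[-187.85622013895627, -25.769605782388307], [-79.04726385370701, 25.950024377915753]]
bar end 90 [  -4.55467973 -181.34779709  226.45059377] [  14.79086343 -155.36803295  244.88761123]
scene carton 713 ((462.6472473144531, 18.25201416015625), (109.42718505859375, 53.615665435791016), 4.733457565307617) [[-186.44669646411083, -24.36892407847537], [-81.5779787048005, 26.296621157169707]]Traceback (most recent call last):
  File "<stdin>", line 7, in <module>
    return umr_minimum(a, axis, None, out, keepdims, initial, where)
ValueError: zero-size array to reduction operation minimum which has no identity
```

The lever is home and released, and carton B lies at (463,18). I'll go up and over to it.

Request:
{"fn": "arm_command", "kwargs": {
  "steps": [
    {"jaw":0,"tx":0.3,"ty":0,"tz":-3,"rx":0,"ry":0,"rz":0},
    {"jaw":0,"tx":0,"ty":0,"tz":-3.5,"rx":0,"ry":0,"rz":0},
    {"jaw":0,"tx":0,"ty":0,"tz":-1.5,"rx":0,"ry":0,"rz":0},
    {"jaw":0,"tx":-4.0,"ty":-3.0,"tz":0,"rx":0,"ry":0,"rz":0},
    {"jaw":0,"tx":-4.5,"ty":-3.5,"tz":0,"rx":0,"ry":0,"rz":0},
    {"jaw":0.8,"tx":-4.5,"ty":-3.5,"tz":0,"rx":0,"ry":0,"rz":0},
    {"jaw":1,"tx":-4.0,"ty":-3.0,"tz":0,"rx":0,"ry":0,"rz":0},
    {"jaw":1,"tx":-0.7,"ty":-0.6,"tz":0,"rx":0,"ry":0,"rz":0},
    {"jaw":1,"tx":0,"ty":0,"tz":0,"rx":0,"ry":0,"rz":0},
    {"jaw":1,"tx":0,"ty":0,"tz":0,"rx":0,"ry":0,"rz":0}
  ]
}}

```text
time: 22.68
eef_pos: [463.3, 18.0, 291.4]
eef_rot: [3.138, 0.139, -0.002]
wrist_force: [-0.4, 0.2, -1.1]
width: 85.1
grasp_force: 0.0
```

```bash
python3 - <<'E'
from h import *
im,d,T,c=wrist();P,v,u=cloud(d,c,T@c['mount'])
k=(P[:,2]>74)&(P[:,2]<86)&(abs(P[:,1]-18)<35)&(P[:,0]<519)&(P[:,0]>390)
print(k.sum(),cv2.minAreaRect(P[k,:2].astype(np.float32)),np.median(P[k,2]))
go((463,18.2,51.5,.089))
E
```

```text
3224 ((464.1219177246094, 17.882139205932617), (110.65516662597656, 51.08318328857422), 5.315557479858398) 80.21974904439708
t 22.73 pos [463.3  17.9 291.3] yaw 0.088 zdir [-0.001 -0.001 -1.   ] w 85.2 g 0.0 F [-0.1  0.6 -0.3] q [ 0.48 -0.31 -0.12  0.   -1.76  1.18]
-> (463, 18.2, 51.5, 0.089) shift [ 0.   -0.04 23.98] |24.0| turn [ 0.001  0.002 -0.001]
```

Request:
{"fn": "arm_command", "kwargs": {
  "steps": [
    {"jaw":1,"tx":0,"ty":0,"tz":5,"rx":0,"ry":0,"rz":0},
    {"jaw":1,"tx":0,"ty":0,"tz":5,"rx":0,"ry":0,"rz":0},
    {"jaw":1,"tx":0,"ty":0,"tz":5,"rx":0,"ry":0,"rz":0},
    {"jaw":1,"tx":0,"ty":0,"tz":4,"rx":0,"ry":0,"rz":0},
    {"jaw":1,"tx":0,"ty":0,"tz":3,"rx":0,"ry":0,"rz":0},
    {"jaw":1,"tx":0,"ty":0,"tz":2,"rx":0,"ry":0,"rz":0},
    {"jaw":1,"tx":0,"ty":0,"tz":0,"rx":0,"ry":0,"rz":0},
    {"jaw":0.4,"tx":0,"ty":0,"tz":0,"rx":0,"ry":0,"rz":0},
    {"jaw":0.4,"tx":0,"ty":0,"tz":0,"rx":0,"ry":0,"rz":0},
    {"jaw":0.4,"tx":0,"ty":0,"tz":0,"rx":0,"ry":0,"rz":0},
    {"jaw":0.4,"tx":0,"ty":0,"tz":0,"rx":0,"ry":0,"rz":0},
    {"jaw":0.4,"tx":0,"ty":0,"tz":0,"rx":0,"ry":0,"rz":0}
  ],
  "force": 40
}}

```text
time: 24.22
eef_pos: [463.6, 18.5, 53.3]
eef_rot: [-3.138, -0.14, -0.004]
wrist_force: [0.5, 1.2, 6.1]
width: 49.4
grasp_force: 44.4
```

Request:
{"fn": "arm_command", "kwargs": {
  "steps": [
    {"jaw":0.4,"tx":0,"ty":0,"tz":-1.0,"rx":0,"ry":0,"rz":0},
    {"jaw":0.4,"tx":0,"ty":0,"tz":-2.0,"rx":0,"ry":0,"rz":0},
    {"jaw":0.4,"tx":0,"ty":0,"tz":-3.0,"rx":0,"ry":0,"rz":0},
    {"jaw":0.4,"tx":0,"ty":0,"tz":-4.0,"rx":0,"ry":0,"rz":0},
    {"jaw":0.4,"tx":0,"ty":0,"tz":-3.5,"rx":0,"ry":0,"rz":0},
    {"jaw":0.4,"tx":0,"ty":0,"tz":-1.0,"rx":0,"ry":0,"rz":0},
    {"jaw":0.4,"tx":0,"ty":0,"tz":0,"rx":0,"ry":0,"rz":0}
  ]
}}

```text
time: 25.1
eef_pos: [462.5, 18.5, 196.5]
eef_rot: [-3.138, -0.14, 0.001]
wrist_force: [0.2, 0.5, -2.6]
width: 49.3
grasp_force: 43.7
```

```bash
python3 - <<'E'
from h import *
go((501.8,339,194,.089),(501.8,339,194,-1.564))
E
```

```text
t 25.10 pos [462.5  18.5 196.5] yaw 0.089 zdir [-0.001  0.    -1.   ] w 49.3 g 43.7 F [ 0.2  0.5 -2.6] q [ 0.48 -0.34 -0.31 -0.   -1.59  1.18]
-> (501.8, 339, 194, 0.089) shift [  6.77 -31.57   0.25] |32.3| turn [-0.     0.001  0.   ]
-> (501.8, 339, 194, -1.564) shift [0. 0. 0.] |0.0| turn [0.    0.    1.653]
```

Request:
{"fn": "arm_command", "kwargs": {
  "steps": [
    {"jaw":0.4,"tx":0.65,"ty":-3.0,"tz":0,"rx":0,"ry":0,"rz":0},
    {"jaw":0.4,"tx":0.9,"ty":-4.2,"tz":0,"rx":0,"ry":0,"rz":0},
    {"jaw":0.4,"tx":0.9,"ty":-4.2,"tz":0,"rx":0,"ry":0,"rz":0},
    {"jaw":0.4,"tx":0.9,"ty":-4.2,"tz":0,"rx":0,"ry":0,"rz":0},
    {"jaw":0.4,"tx":0.9,"ty":-4.2,"tz":0,"rx":0,"ry":0,"rz":0},
    {"jaw":0.4,"tx":0.9,"ty":-4.2,"tz":0,"rx":0,"ry":0,"rz":0},
    {"jaw":0.4,"tx":0.9,"ty":-4.2,"tz":0,"rx":0,"ry":0,"rz":0},
    {"jaw":0.4,"tx":0.7,"ty":-3.4,"tz":0,"rx":0,"ry":0,"rz":0},
    {"jaw":0.4,"tx":0,"ty":0,"tz":0,"rx":0,"ry":0,"rz":0.18},
    {"jaw":0.4,"tx":0,"ty":0,"tz":0,"rx":0,"ry":0,"rz":0.18}
  ]
}}

```text
time: 26.35
eef_pos: [500.9, 339.1, 193.7]
eef_rot: [3.108, -0.432, -0.005]
wrist_force: [0.2, -0.2, -2.3]
width: 49.2
grasp_force: 43.6
```

Request:
{"fn": "arm_command", "kwargs": {
  "steps": [
    {"jaw":0.4,"tx":0,"ty":0,"tz":0,"rx":0,"ry":0,"rz":0.18},
    {"jaw":0.4,"tx":0,"ty":0,"tz":0,"rx":0,"ry":0,"rz":0.18},
    {"jaw":0.4,"tx":0,"ty":0,"tz":0,"rx":0,"ry":0,"rz":0.18},
    {"jaw":0.4,"tx":0,"ty":0,"tz":0,"rx":0,"ry":0,"rz":0.18},
    {"jaw":0.4,"tx":0,"ty":0,"tz":0,"rx":0,"ry":0,"rz":0.18},
    {"jaw":0.4,"tx":0,"ty":0,"tz":0,"rx":0,"ry":0,"rz":0.18},
    {"jaw":0.4,"tx":0,"ty":0,"tz":0,"rx":0,"ry":0,"rz":0.18},
    {"jaw":0.4,"tx":0,"ty":0,"tz":0,"rx":0,"ry":0,"rz":0.033},
    {"jaw":0.4,"tx":0,"ty":0,"tz":0,"rx":0,"ry":0,"rz":0},
    {"jaw":0.4,"tx":0,"ty":0,"tz":0,"rx":0,"ry":0,"rz":0}
  ]
}}

```text
time: 27.6
eef_pos: [501.7, 339.0, 196.5]
eef_rot: [2.231, -2.211, 0.0]
wrist_force: [0.1, 0.0, -1.2]
width: 49.1
grasp_force: 43.6
```

```bash
python3 - <<'E'
from h import *
im,d,T,c=wrist();P,v,u=cloud(d,c,T@c['mount'])
k=(P[:,2]>16)&(P[:,2]<50)&(P[:,0]>350)&(P[:,0]<660)&(P[:,1]>280)&(P[:,1]<325)
H=np.histogram(P[k,0],bins=np.arange(400,660,4));print([(int(b),int(h)) for h,b in zip(*H) if h>15])
k=(P[:,2]>150)&(P[:,2]<240)&(abs(P[:,0]-502)<60)&(abs(P[:,1]-339)<75)
print("held x",np.percentile(P[k],[1,99],axis=0).round(0).tolist())
go((501.5,339,194,-1.564),(501.5,339,45,-1.564))
E
```

```text
[(436, 20), (440, 109), (452, 42), (456, 63), (540, 23), (544, 69), (564, 196), (632, 112), (636, 93)]
held x [[468.0, 283.0, 178.0], [536.0, 371.0, 237.0]]
t 27.65 pos [501.8 339.  196.7] yaw -1.562 zdir [-0. -0. -1.] w 49.2 g 43.6 F [ 0.7  0.4 -1.7] q [ 0.92  0.05  0.04 -0.   -1.55 -0.92]
-> (501.5, 339, 194, -1.564) shift [0.   0.03 0.27] |0.3| turn [ 0.    -0.     0.002]
-> (501.5, 339, 45, -1.564) shift [ 0.   0.  14.9] |14.9| turn [0. 0. 0.]
```

Request:
{"fn": "arm_command", "kwargs": {
  "steps": [
    {"jaw":0.4,"tx":0,"ty":0.05,"tz":3.0,"rx":0,"ry":0,"rz":0},
    {"jaw":0.4,"tx":0,"ty":0,"tz":4.0,"rx":0,"ry":0,"rz":0},
    {"jaw":0.4,"tx":0,"ty":0,"tz":4.0,"rx":0,"ry":0,"rz":0},
    {"jaw":0.4,"tx":0,"ty":0,"tz":2.5,"rx":0,"ry":0,"rz":0},
    {"jaw":0.4,"tx":0,"ty":0,"tz":1.2,"rx":0,"ry":0,"rz":0},
    {"jaw":0.4,"tx":0,"ty":0,"tz":0.5,"rx":0,"ry":0,"rz":0},
    {"jaw":0.4,"tx":0,"ty":0,"tz":0,"rx":0,"ry":0,"rz":0},
    {"jaw":0.4,"tx":0,"ty":0,"tz":0.2,"rx":0,"ry":0,"rz":0},
    {"jaw":0.4,"tx":0,"ty":0,"tz":0.1,"rx":0,"ry":0,"rz":0},
    {"jaw":0.4,"tx":0,"ty":0,"tz":0.1,"rx":0,"ry":0,"rz":0},
    {"jaw":0.4,"tx":0,"ty":0,"tz":0,"rx":0,"ry":0,"rz":0}
  ]
}}

```text
time: 29.02
eef_pos: [501.3, 339.1, 41.0]
eef_rot: [2.229, -2.214, 0.0]
wrist_force: [0.1, -0.2, -2.2]
width: 49.1
grasp_force: 43.6
```

Request:
{"fn": "arm_command", "kwargs": {
  "steps": [
    {"jaw":0.4,"tx":0,"ty":0,"tz":0.1,"rx":0,"ry":0,"rz":0},
    {"jaw":0.4,"tx":0,"ty":0,"tz":0,"rx":0,"ry":0,"rz":0}
  ]
}}

```text
time: 29.28
eef_pos: [501.3, 339.0, 39.9]
eef_rot: [2.229, -2.213, 0.0]
wrist_force: [0.1, -0.3, -1.4]
width: 49.2
grasp_force: 43.6
```

Request:
{"fn": "arm_command", "kwargs": {
  "steps": [
    {"jaw":0.4,"tx":0,"ty":0,"tz":0.1,"rx":0,"ry":0,"rz":0},
    {"jaw":0.4,"tx":0,"ty":0,"tz":0.05,"rx":0,"ry":0,"rz":0},
    {"jaw":0.4,"tx":0,"ty":0,"tz":0,"rx":0,"ry":0,"rz":0}
  ]
}}

```text
time: 29.65
eef_pos: [501.4, 339.2, 39.3]
eef_rot: [-2.229, 2.213, -0.0]
wrist_force: [-2.8, -0.4, 5.2]
width: 48.9
grasp_force: 44.3
```

It is down on the floor. Releasing and rising.

Request:
{"fn": "arm_command", "kwargs": {
  "steps": [
    {"jaw":0.7,"tx":0,"ty":0,"tz":0,"rx":0,"ry":0,"rz":0},
    {"jaw":0.7,"tx":0,"ty":0,"tz":0,"rx":0,"ry":0,"rz":0},
    {"jaw":0.7,"tx":0,"ty":0,"tz":0,"rx":0,"ry":0,"rz":0},
    {"jaw":0.7,"tx":0,"ty":0,"tz":-1,"rx":0,"ry":0,"rz":0},
    {"jaw":0.7,"tx":0,"ty":0,"tz":-3,"rx":0,"ry":0,"rz":0},
    {"jaw":0.7,"tx":0,"ty":0,"tz":-5,"rx":0,"ry":0,"rz":0},
    {"jaw":0.7,"tx":0,"ty":0,"tz":-6,"rx":0,"ry":0,"rz":0},
    {"jaw":0.7,"tx":0,"ty":0,"tz":-4,"rx":0,"ry":0,"rz":0},
    {"jaw":0.7,"tx":0,"ty":0,"tz":0,"rx":0,"ry":0,"rz":0},
    {"jaw":0.7,"tx":0,"ty":0,"tz":0,"rx":0,"ry":0,"rz":0}
  ]
}}

```text
time: 30.9
eef_pos: [501.1, 339.1, 228.3]
eef_rot: [2.229, -2.213, -0.001]
wrist_force: [-0.5, -0.0, -1.2]
width: 59.9
grasp_force: 0.0
```

```bash
python3 - <<'E'
from h import *
im,d,T,c=wrist();cv2.imwrite("pics/w3.png",im[:,:,::-1]);P,v,u=cloud(d,c,T@c['mount'])
for x in (502,592):
    k=(P[:,2]>60)&(P[:,2]<75)&(abs(P[:,0]-x)<42)&(abs(P[:,1]-339)<80)
    print(k.sum(),cv2.minAreaRect(P[k,:2].astype(np.float32)),np.percentile(P[k,2],[3,50,97]))
go()
E
```

```text
4264 ((501.3065490722656, 338.4462890625), (50.927921295166016, 111.04700469970703), 0.5837956070899963) [64.40247431 65.97524645 67.44905182]
4312 ((591.1345825195312, 340.37493896484375), (50.923309326171875, 111.53693389892578), 0.45420897006988525) [64.09145349 65.81017218 67.32297479]
t 30.95 pos [501.  338.9 227.5] yaw -1.564 zdir [-0.001 -0.001 -1.   ] w 59.7 g 0.0 F [-0.2  0.2 -1.3] q [ 0.93  0.05  0.09 -0.   -1.61 -0.92]
```

View pics/w3.png

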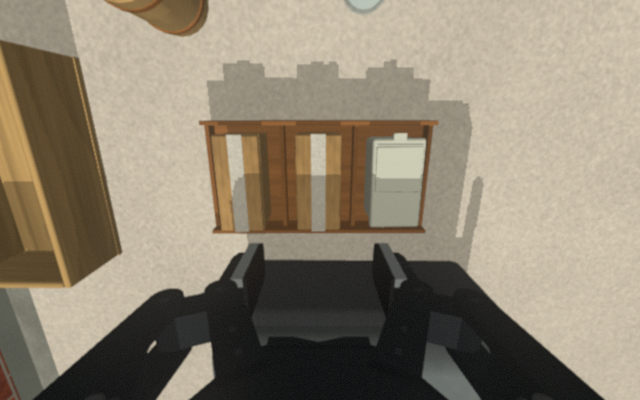

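Both cartons stand flat in their own bays, at (238,183) and (318,183), with the tub undisturbed at (395,183). The gripper is clear of everything.

```bash
python3 -c "
from station import robot
print(robot.job_done())"
```

```text
the job is handed in; nothing more can be done
None
```

The job is handed in at about 31 s: both cartons stand upright in their own bays of the caddy, and the lever was pulled to about 1.07 rad, eased back slowly and is home; the hand-in gave no verdict.

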